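# Register a lino block in the corner with a squeegee

## Robot

A 6-joint arm with a two-finger parallel gripper is mounted at the origin on a cart in front of the work surface, level with it; the furniture and walls round the work are solid. World frame = base frame: x ahead of the robot, y to its left, z up, the work surface at z = 0. Lengths are in mm, angles in rad, forces in N, time in s.
With the tool pointing down it reaches from about 350 to 725 mm from the base axis. Payload 6 kg.
Tool frame: the origin (TCP) lies midway between the tips of the shut fingers; the grasp point (between the pads) lies 19 mm behind it; z points along the fingers, y is the line along which they close (so a half turn about z gives the same grasp; the last joint's range is limited). The gripper opens to 85 mm and grips with 20 to 120 N. Pads are 22 mm wide; open, the fingers measure 114 mm over their backs; the gripper's body (76 mm by 85 mm) begins 54 mm behind the grasp point. The pads swing forward as they close: fully open they stand 13 mm farther back than shut.
Start: joints at [1.607, 0.04, 0.085, 0, -1.615, -0.334], TCP at [176.024, 573.576, 231.261] pointing down, gripper open.
Joint ranges: [-2.56, 2.56], [-1.29, 2.01], [-1.08, 1.49], [-3.29, 1.98], [-2.81, -0.18], [-2.99, 2.99]. Speed limits (rad/s): [2.57, 2.57, 3.01, 3.14, 3.14, 3.14].

## Interface

Orientations are given as [roll, pitch, yaw] about the fixed x, y, z axes, in that order (R = Rz(yaw) Ry(pitch) Rx(roll)).
In Python, from plant import ctrl gives the robot as it stands. The module is installed in compiled form; this text tells all that it offers.
- The arm moves only by the tool move_arm, never from a script. Its argument "increments" is a list that holds one entry, the list of rows, each a list of 5 numbers: the shift along the world's x, y, z in m, then the turn about the world's z in degrees, then the finger opening in m, from 0 to 0.0854. In form: [[[x, y, z, yaw, hand], ...]]. A call has exactly 8 rows; each row is the pose to reach, as a shift and turn from the pose commanded when the call began; what a row does not reach only later rows make up. A row lasts 1/8 s, in which the tool goes at most 62.5 mm and 10.7 degrees, less where a joint would pass 70% of its speed; a pose out of reach is approached as far as the arm can. A call with a gripper value outside its range is refused whole. The fingers move at their own pace and stop on an object; "squeeze" is the grip in N (left out, the last holds). Time passes only in rows, so rows that repeat a pose let the fingers close, or fill a call up. It gives the time, the measured TCP pose, the force, the opening and the grip force at its end, in the units of the state.
- ctrl.observe(): the state, without advancing time (a new reading comes with each control period).
- ctrl.grab_frame(name): name is "scene" or "top" or "wrist"; returns the picture (400x640x3 uint8, red, green, blue); there is no depth.
- ctrl.camera_model(name): a dict with "K" (3x3 intrinsics, pixels), "k1" (the pictures are not rectified: a ray, as slopes to the right and down, at radius r is drawn at 1 + k1 r^2 times it, then the intrinsics apply), "position" and "attitude" of the camera in the world; the wrist camera has in their place "T_tool_cam" (4x4, takes a point from camera to tool coordinates, whose origin is the TCP and whose axes are the flange's). Camera axes: x right, y down, z forward; pixel columns grow to the right and rows downward; lengths in mm; the calibration is good to about 2 mm. A picture is of the moment at which its call begins: read the wrist's pose just before it. camera_model takes no time and is no camera call.
- ctrl.finish_job(): hands the job in; it is judged then, once.
Trained networks look in the newest picture that a camera, given by its name, has taken for a name from the list of things; names that differ only in an ending like _2 or _b are one class to them, and where a whole thing is asked for, a point or a joint stands for the part that bears it (a point fixed in the world has none). Each returns a list of dicts, best first, with "p" (0 to 1); they miss things now and then, are a little off and sometimes report something else, mostly with a low value. They report only what shows in the picture. A call takes as long as a camera call. They do not tell look-alikes from the thing itself.
- ctrl.trace(name, camera): "mask" (400x640 bool, what is visible of it) and "point" ([row, column] as shares, 0 to 1, of the picture: columns of its width, rows of its height, amid what is visible of it).
- ctrl.spot_point(name, camera): "point" ([row, column] as shares, 0 to 1, of the picture: columns of its width, rows of its height: a listed point, or the origin of a listed thing).
The state is a dict: "time_s": time; "qpos": joint angles; "dq": joint speeds; "tau": joint torques, N m; "ee_pos": TCP position; "tool_rot": TCP orientation; "contact_force": force on the tool from outside, world axes, zero at the start; "wrist_torque": the same for the moment, N m; "opening": finger opening in mm; "grip_force": force on a finger pad.
Only numpy, scipy, OpenCV 4.12 (cv2) and the standard library are available. Lean on these libraries where they do the work, as an engineer would, in place of code of your own. Each camera call takes 0.05 s, during which the arm holds its last target. There are 200 camera calls.

## Task

The lino block is inked, so keep the gripper and arm off it. Take the squeegee from its slanted rest and use it to nudge the block flat along the board until it sits square in the corner, touching both fences. Then put the squeegee back in its rest as you found it, leaving the other things on the bench where they are.

Things in the scene. Friction and masses are not known exactly. Their poses are not given: they have to be found in the camera images.
- corner (a point): Inner corner of the two fences on the board, at the height of the board's upper face (12 mm over the bench). Axes of the board: x away from the robot, y left, z up. The far fence's inner face is x = 0, the left fence's is y = 0; the free board lies on the -x, -y side, to x = -195 and y = -195 mm. The block is home with its middle at x = -55, y = -45 mm here.
- board: Fixed plywood registration board, 220 x 220 x 12 mm, origin at the centre of its underside, axes as corner. Its fences are wood bars 20 mm wide and 11 mm tall above the board: in the corner's frame the far one runs from y = -180 to +20 mm, the left one from x = -180 to 0 mm.
- block_mid (a point): Loose lino block, a flat pale wood slab with grey top and dark lines, 110 mm (its x) x 90 mm (its y) x 16 mm, 0.25 kg, lying askew (up to about 0.3 rad) on the board. The point is its centre, half-way up; its x axis points to the far fence, its y axis to the left fence.
- squeegee_mid (a point): Loose squeegee, 100 mm wide (its y), 20 mm thick (its x), 115 mm tall (its z, up the handle), 0.2 kg. The point is its centre, 57.5 mm from rubber edge and handle top. In its rest it leans 40 degrees from vertical, handle top towards the robot: grip it across its thickness with the gripper tilted to match, on the upper 45 mm of the handle, which stands free of the rest.
- squeegee: The same squeegee, origin at the middle of its rubber edge. From the edge up its z: black rubber blade 8 mm thick for 25 mm, aluminium clamp 20 mm thick to 51 mm, wooden handle 96 mm wide and 20 mm thick to the top at 115 mm. Its centre of mass is about 50 mm from the edge.
- rest_home (a point): Where the squeegee's centre is when it sits in the rest, 104 mm over the bench; axes of the rest: x away from the robot, z up. The seated squeegee's z axis is (-0.643, 0, 0.766) and its x axis (0.766, 0, 0.643) in this frame; its y axis is the rest's. It comes out and goes in along its own z axis.
- rest: Fixed plywood squeegee rest, base 130 x 140 mm, origin at the underside below the seated squeegee's rubber edge (which is 60 mm up). A slanted panel lies under the squeegee, on the robot side, up to 66 mm from its edge; a lip 36 mm deep from the panel carries the edge; a low ear each side, 39 mm up, leaves 8 mm play.
- tin_a: Bystander, leave alone: ink tin, 70 mm across, 63 mm tall, behind the board; origin at the centre of its underside.
- tin_b: Bystander, leave alone: ink tin, 71 mm across, 49 mm tall, behind the board to the right; origin at the centre of its underside.
- tape: Bystander, leave alone: roll of masking tape, 104 mm across, 25 mm tall, near the front edge; origin at the centre of its underside.
- tube_d: Bystander, leave alone: ink tube, 144 x 48 x 33 mm, left of the rest; origin at the centre of its underside.
- gouge_a: Bystander, leave alone: lino gouge with mushroom handle, 108 mm long, 25 mm wide, in front of the board to the right; origin at the centre of its underside.
There are look-alikes about, which are no part of the job. Leave any red or yellow look-alike of the squeegee alone.

How it is judged:
By the outcome, as a careful person would: the job done as asked, in the order asked, and still so for the second after the job is handed in, with the robot touching nothing.
It also fails if it takes over 64 s, if anything falls off the work surface, if the arm or the gripper's body presses on something with over 40 N, if the wrist force passes 120 N, or if a joint passes its speed limit or range.

## Working session

There is one attempt and no reset: what is moved stays moved. The work goes in short steps, Python scripts to look and compute and a tool call to move; the robot and the scene stay as the last step left them, time stands still between calls to the robot, and variables do not carry over. Pictures are saved under pics/ and viewed, at most 10 in all, crops included, and the job is handed in when it is done.

Besides the shell and the picture viewer there is one more tool, called after "Emit:" as a command line: name --argument value ..., lists and objects as JSON in quotes. move_arm: Moves the arm, as the interface text tells. Its arguments: {"type":"object","properties":{"increments":{"type":"array"},"squeeze":{"type":"number"}},"required":["increments"]}

```bash
ls; mkdir -p pics
cat > h.py <<'E'
import numpy as np,cv2
from plant import ctrl
from scipy.spatial.transform import Rotation as R
def pose(name,st=None):
    m=ctrl.camera_model(name)
    if name=='wrist':
        T=np.eye(4);T[:3,:3]=R.from_euler('xyz',st['tool_rot']).as_matrix();T[:3,3]=st['ee_pos']
        return m,T@np.array(m['T_tool_cam'])
    T=np.eye(4);a=np.array(m['attitude'])
    T[:3,:3]=a if a.shape==(3,3) else R.from_euler('xyz',a).as_matrix()
    T[:3,3]=m['position'];return m,T
def ray(mT,px):
    m,T=mT;K=np.array(m['K']);k=m['k1']
    u=cv2.undistortPoints(np.array([[px]],float),K,np.array([k,0,0,0.]))[0,0]
    d=T[:3,:3]@[u[0],u[1],1];return T[:3,3],d/np.linalg.norm(d)
def onz(mT,px,z):
    o,d=ray(mT,px);return o+d*(z-o[2])/d[2]
def proj(mT,P):
    m,T=mT;p=(np.atleast_2d(P)-T[:3,3])@T[:3,:3]
    s=p[:,:2]/p[:,2:];s=s*(1+m['k1']*(s**2).sum(1,keepdims=True));K=np.array(m['K'])
    return s@K[:2,:2].T+K[:2,2]
def tri(rs):
    A=np.zeros((3,3));b=np.zeros(3)
    for o,d in rs:
        M=np.eye(3)-np.outer(d,d);A+=M;b+=M@o
    return np.linalg.solve(A,b)
def px(r): return [r['point'][1]*640,r['point'][0]*400]
E
python3 - <<'E'
from h import *
st=ctrl.observe();print({k:np.round(v,3).tolist() for k,v in st.items()})
for c in('scene','top','wrist'):
    m=ctrl.camera_model(c);print(c,m)
    st=ctrl.observe();im=ctrl.grab_frame(c);cv2.imwrite(f'pics/{c}0.png',im[:,:,::-1]);mT=pose(c,st)
    for n,z in dict(corner=12,block_mid=20,squeegee_mid=104,squeegee=60,rest_home=104,rest=0,board=0,tin_a=0,tape=0,tube_d=0,gouge_a=0).items():
        for r in ctrl.spot_point(n,c)[:4]: print(n,round(r['p'],2),np.round(px(r)),np.round(onz(mT,px(r),z)))
E
```

```text
pics
{'time_s': 0.0, 'qpos': [1.607, 0.041, 0.084, -0.0, -1.616, -0.334], 'dq': [0.001, -0.001, -0.0, 0.0, -0.001, -0.001], 'tau': [-0.0, -36.82, 34.742, 6.932, -0.005, 0.0], 'ee_pos': [175.871, 573.293, 230.267], 'tool_rot': [3.14, -0.0, -0.298], 'contact_force': [0.01, -0.024, -0.255], 'wrist_torque': [-0.034, -0.053, -0.06], 'grip_force': 0.0, 'opening': 85.454}
scene {'K': array([[391.07091982,   0.        , 320.36571848],
       [  0.        , 391.07091982, 194.74534914],
       [  0.        ,   0.        ,   1.        ]]), 'k1': -0.08842676554051279, 'position': array([-242.26316099, 1057.8383314 , 1270.20928801]), 'attitude': array([-2.35676229,  0.02059072, -2.43955419])}
corner 0.96 [333. 178.] [614.  -6.  12.]
block_mid 0.85 [361. 174.] [ 525. -106.   20.]
squeegee_mid 0.94 [301. 258.] [373. 476. 104.]
squeegee_mid 0.74 [289. 206.] [585. 317. 104.]
squeegee_mid 0.65 [251. 312.] [353. 742. 104.]
squeegee_mid 0.43 [358. 173.] [489. -26. 104.]
squeegee 0.95 [316. 259.] [349. 425.  60.]
squeegee 0.68 [240. 298.] [444. 720.  60.]
squeegee 0.54 [283. 209.] [625. 317.  60.]
rest_h
[... 1227 characters left out ...]
2. 147.] [761.  74.   0.]
tape 0.8 [298. 255.] [364. 193.   0.]
tube_d 0.67 [206. 202.] [549. 527.   0.]
gouge_a 0.54 [436. 248.] [ 397. -293.    0.]
wrist {'K': array([[311.8504325 ,   0.        , 325.03661752],
       [  0.        , 311.8504325 , 198.97912144],
       [  0.        ,   0.        ,   1.        ]]), 'k1': -0.04610803786580492, 'T_tool_cam': array([[-3.75557405e-04, -9.47549791e-01, -3.19607968e-01,
         8.35082346e+01],
       [ 9.99998785e-01, -8.39300071e-04,  1.31323903e-03,
         2.68822528e-01],
       [-1.51260636e-03, -3.19607086e-01,  9.47548955e-01,
        -1.43477144e+02],
       [ 0.00000000e+00,  0.00000000e+00,  0.00000000e+00,
         1.00000000e+00]])}
```

View pics/scene0.png

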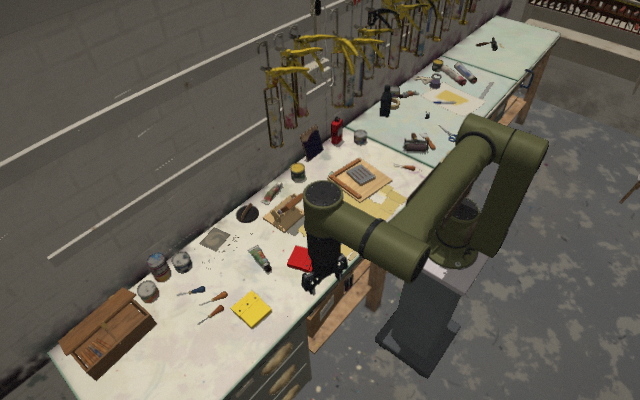

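View pics/top0.png

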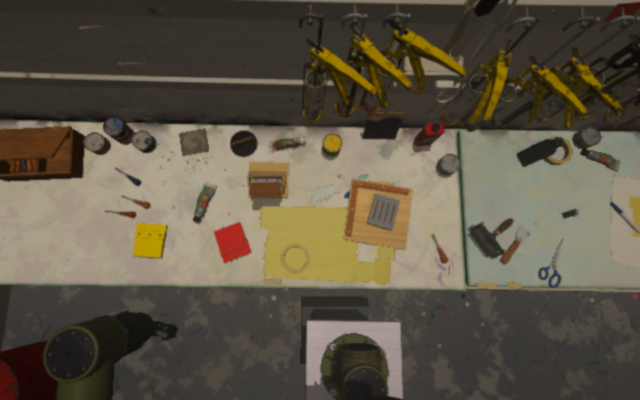

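The choice is between the squeegee in the rest at top px (266,184) / scene (289,206), the red look-alike at top (232,243) and the yellow one at top (150,240). I'm taking the one in the rest. Next I move above it for a close check.

Emit:
move_arm --increments '[[[0.04,-0.03,0.03,-9.2,0.0854],[0.09,-0.066,0.04,-18.4,0.0854],[0.14,-0.1,0.05,-27.6,0.0854],[0.19,-0.14,0.05,-36.8,0.0854],[0.24,-0.175,0.05,-46,0.0854],[0.29,-0.21,0.05,-55.2,0.0854],[0.335,-0.245,0.05,-64.4,0.0854],[0.37,-0.27,0.05,-73,0.0854]]]' --squeeze 60

```text
time_s: 2.8
ee_pos: [547.7, 301.8, 281.3]
tool_rot: [-3.142, -0.0, -1.578]
contact_force: [0.5, 1.7, -0.2]
opening: 85.5
grip_force: 0.0
```

```bash
cat > look.py <<'E'
from h import *
import sys,pickle
def look(tag,names):
    st=ctrl.observe();mT=pose('wrist',st);im=ctrl.grab_frame('wrist');cv2.imwrite(f'pics/w{tag}.png',im[:,:,::-1])
    print(st['time_s'],np.round(st['ee_pos'],1),np.round(st['tool_rot'],3),np.round(st['contact_force'],1))
    for n,z in names.items():
        for r in ctrl.spot_point(n,'wrist')[:2]: print(n,round(r['p'],2),np.round(px(r)),np.round(onz(mT,px(r),z),1))
    return st,mT,im
if __name__=='__main__': look('rest1',dict(squeegee_mid=104,squeegee=60,rest_home=104,rest=0))
E
python3 look.py
```

```text
2.8 [547.7 301.8 281.3] [-3.142 -0.    -1.578] [ 0.5  1.7 -0.2]
squeegee_mid 0.92 [407. 384.] [436.8 599.5 104. ]
squeegee_mid 0.61 [284. 180.] [592.5 305.2 104. ]
squeegee 0.74 [456. 227.] [381.2 381.2  60. ]
squeegee 0.55 [257. 168.] [629.9 301.4  60. ]
rest 0.97 [266. 157.] [629.6 299.7   0. ]
```

View pics/wrest1.png

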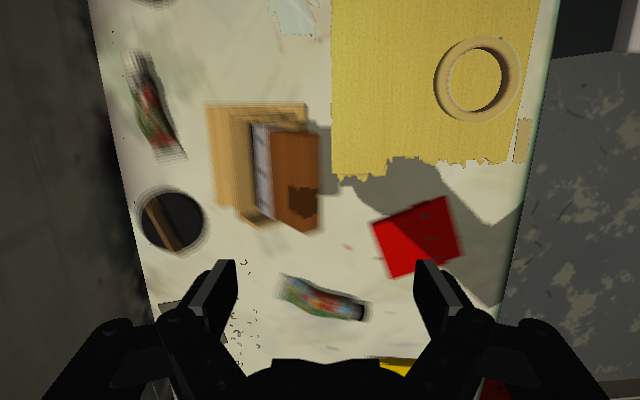

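The picture shows a wooden-handled squeegee in the rest at px (290,180), with the red look-alike at (418,237), so the choice holds. It is motion-blurred, so I'll settle nearer and measure.

Emit:
move_arm --increments '[[[0,0.0,-0.02,0,0.0854],[0,0,-0.03,0,0.0854],[0,0,-0.03,0,0.0854],[0,0,-0.03,0,0.0854],[0,0,-0.03,0,0.0854],[0,0,-0.03,0,0.0854],[0,0,-0.03,0,0.0854],[0,0,-0.03,0,0.0854]]]'

```text
time_s: 4.05
ee_pos: [546.0, 303.6, 251.3]
tool_rot: [3.142, -0.0, -1.572]
contact_force: [0.1, -0.5, -0.2]
opening: 85.7
grip_force: 0.0
```

Run:
```python
from look import *
st,mT,im=look('rest2',dict(squeegee_mid=104,squeegee=60,rest_home=104,rest=0))
for n in('squeegee','rest'):
  for r in ctrl.trace(n,'wrist')[:2]:
    c=max(cv2.findContours(r['mask'].astype(np.uint8),0,2)[0],key=cv2.contourArea)
    print(n,round(r['p'],2),cv2.approxPolyDP(c,4,True)[:,0].tolist())
cv2.imwrite('pics/crop1.png',cv2.resize(im[60:300,160:400,::-1],(600,600),interpolation=2))
pickle.dump((st['ee_pos'],st['tool_rot']),open('v2.pkl','wb'))
```

```text
4.05 [546.  303.6 251.3] [ 3.142 -0.    -1.572] [ 0.1 -0.5 -0.2]
squeegee_mid 0.74 [423. 249.] [444.8 373.5 104. ]
squeegee_mid 0.73 [276. 183.] [594.7 302.2 104. ]
squeegee 0.94 [464. 234.] [382.  377.3  60. ]
squeegee 0.85 [248. 175.] [632.7 304.6  60. ]
squeegee 0.98 [[244, 127], [251, 215], [305, 249], [320, 244], [320, 141]]
squeegee 0.61 [[397, 371], [405, 374]]
rest 0.59 [[199, 108], [211, 213], [228, 215], [232, 229], [254, 242], [275, 235], [250, 214], [241, 129], [266, 127], [305, 136], [304, 106]]
```

View pics/crop1.png

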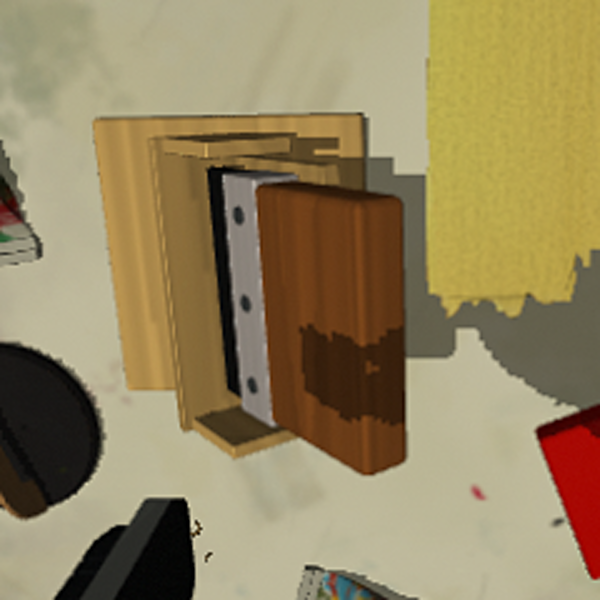

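Run:
```python
from h import *
import pickle
from scipy.optimize import least_squares
p,r=pickle.load(open('v2.pkl','rb'));mT=pose('wrist',dict(ee_pos=p,tool_rot=r))
c=np.array([[258,187],[275,425],[222,172],[240,395],[402,195],[405,465]])/2.5+[160,60]
L=np.array([[10,-48,-6.5],[10,48,-6.5],[10,-50,-32.5],[10,50,-32.5],[-10,-47,57],[-10,47,57]],float)
B=np.array([[.766,0,-.643],[0,1,0],[.643,0,.766]])
def P(v): return (R.from_euler('z',v[3]).as_matrix()@B@L.T).T+v[:3]
f=lambda v:(proj(mT,P(v))-c).ravel()
s=least_squares(f,[594,303,104,0]);print(s.x,np.round(s.fun,1))
s=least_squares(lambda v:f([v[0],v[1],104,v[2]]),[594,303,0]);print(s.x,np.round(s.fun,1))
```

```text
[ 5.93628158e+02  3.02706746e+02  1.00139088e+02 -1.58503744e-03] [-1.  -1.4 -1.9 -1.8  0.4  0.2  0.1  4.4  1.5  1.7  0.6 -2.8]
[ 5.93111365e+02  3.01733627e+02 -1.07033952e-03] [-1.3 -2.  -2.1 -1.1 -0.1 -0.4 -0.2  5.   2.   1.1  1.1 -1.9]
```

Emit:
move_arm --increments '[[[0.021,-0.001,-0.02,0,0.0854],[0.021,-0.001,-0.05,0,0.0854],[0.021,-0.001,-0.08,0,0.0854],[0.021,-0.001,-0.11,0,0.0854],[0.021,-0.001,-0.129,0,0.0854],[0.021,-0.001,-0.129,0,0.0854],[0.021,-0.001,-0.129,0,0.06],[0.021,-0.001,-0.129,0,0.05]]]' --squeeze 20

```text
time_s: 5.4
ee_pos: [567.6, 303.0, 123.9]
tool_rot: [-3.14, 0.001, -1.572]
contact_force: [0.3, 0.0, -0.2]
opening: 51.6
grip_force: 0.0
```

Emit:
move_arm --increments '[[[0,0,0,0,0.045],[0,0,0,0,0.04],[0,0,0,0,0.035],[0,0,0,0,0.03],[0,0,0,0,0.025],[0,0,0,0,0.02],[0,0,0,0,0.015],[0,0,0,0,0.015]]]' --squeeze 20

```text
time_s: 6.4
ee_pos: [567.8, 302.8, 124.3]
tool_rot: [-3.139, 0.001, -1.572]
contact_force: [-0.3, 0.2, 4.2]
opening: 37.6
grip_force: 18.4
```

Run:
```python
from look import *
st,mT,im=look('grip1',{})
cv2.imwrite('pics/crop2.png',im[100:400,120:520,::-1])
```

```text
6.4 [567.8 302.8 124.3] [-3.139e+00  1.000e-03 -1.572e+00] [-0.3  0.2  4.2]
```

View pics/crop2.png

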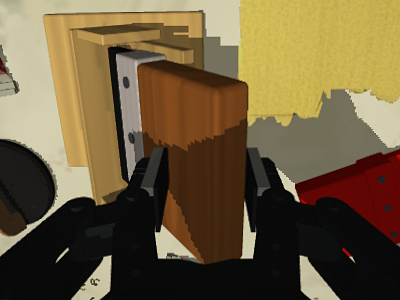

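Emit:
move_arm --increments '[[[0.0035,0,0.003,0,0.015],[0.007,0,0.006,0,0.015],[0.0105,0,0.0085,0,0.015],[0.014,0,0.011,0,0.015],[0.0175,0,0.013,0,0.015],[0.021,0,0.015,0,0.015],[0.025,0,0.017,0,0.015],[0.0285,0,0.019,0,0.015]]]' --squeeze 20

```text
time_s: 7.45
ee_pos: [596.4, 303.1, 145.0]
tool_rot: [-3.138, 0.002, -1.571]
contact_force: [-2.7, 0.8, 11.7]
opening: 26.9
grip_force: 17.9
```

Run:
```python
from look import *
st,mT,im=look('grip2',{})
cv2.imwrite('pics/crop3.png',im[100:400,120:520,::-1])
```

```text
7.45 [596.4 303.1 145. ] [-3.138e+00  2.000e-03 -1.571e+00] [-2.7  0.8 11.7]
```

View pics/crop3.png

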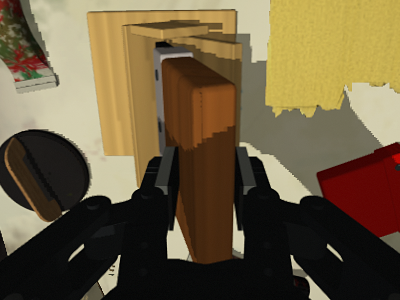

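The squeegee is pivoting upright between the pads, at about 20°, in crop px (200,160). I'll continue the arc.

Emit:
move_arm --increments '[[[0.004,0,0.003,0,0.015],[0.008,0,0.005,0,0.015],[0.0125,0,0.0065,0,0.015],[0.017,0,0.008,0,0.015],[0.0215,0,0.009,0,0.015],[0.026,0,0.01,0,0.015],[0.0305,0,0.0105,0,0.015],[0.033,0,0.011,0,0.015]]]' --squeeze 20

```text
time_s: 8.5
ee_pos: [626.8, 302.3, 150.9]
tool_rot: [3.136, -0.002, -1.572]
contact_force: [-8.4, 0.1, 1.9]
opening: 19.9
grip_force: 28.8
```

Emit:
move_arm --increments '[[[0,0,0,0,0.01],[0,0,0,0,0.01],[0,0,0.01,0,0.01],[0,0,0.025,0,0.01],[0,0,0.04,0,0.01],[0,0,0.06,0,0.01],[0,0,0.08,0,0.01],[0,0,0.08,0,0.01]]]' --squeeze 90

```text
time_s: 9.5
ee_pos: [629.4, 302.8, 235.3]
tool_rot: [-3.138, 0.002, -1.572]
contact_force: [0.9, -0.5, -1.9]
opening: 17.9
grip_force: 88.1
```

Run:
```python
from look import *
st,mT,im=look('up',{})
print(st['opening'],st['grip_force'])
cv2.imwrite('pics/crop4.png',im[:,:,::-1])
# board, block from top
im2=ctrl.grab_frame('top');T=pose('top')
for n in('block_mid','board','corner'):
  for r in ctrl.trace(n,'top')[:1]:
    c=max(cv2.findContours(r['mask'].astype(np.uint8),0,2)[0],key=cv2.contourArea)
    print(n,round(r['p'],2),cv2.minAreaRect(c),cv2.approxPolyDP(c,3,True)[:,0].tolist())
```

```text
9.5 [629.4 302.8 235.3] [-3.138e+00  2.000e-03 -1.572e+00] [ 0.9 -0.5 -1.9]
17.87470367706767 88.13310742378235
block_mid 0.81 ((382.7452392578125, 211.64151000976562), (27.60947036743164, 32.41708755493164), 15.945395469665527) [[375, 194], [366, 222], [391, 230], [398, 200]]
board 0.3 ((212.00001525878906, 186.5), (9.192388534545898, 6.363960266113281), 45.0) [[208, 184], [213, 192], [216, 186]]
corner 0.68 ((378.37353515625, 214.36624145507812), (64.50695037841797, 63.27247619628906), 9.039483070373535) [[353, 180], [344, 237], [357, 243], [404, 249], [411, 190]]
```

View pics/crop4.png

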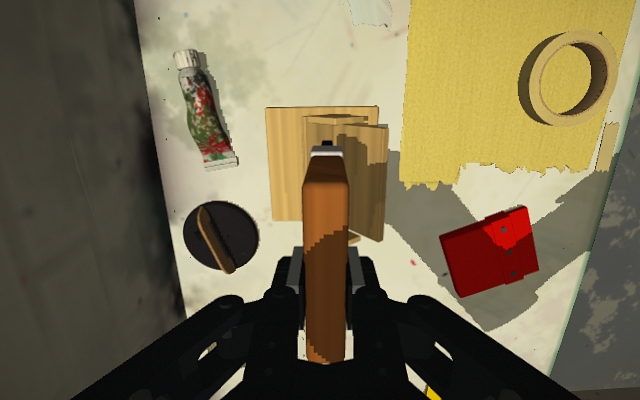

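The squeegee is held upright and square (handle top end at px (325,185), rubber edge at row ~141), and the rest below it is empty. Next I go over the board.

Emit:
move_arm --increments '[[[-0.01,-0.03,0.03,0,0.01],[-0.02,-0.08,0.06,0,0.01],[-0.035,-0.135,0.07,0,0.01],[-0.05,-0.19,0.07,0,0.01],[-0.06,-0.245,0.07,0,0.01],[-0.068,-0.29,0.07,0,0.01],[-0.068,-0.312,0.07,0,0.01],[-0.068,-0.312,0.07,0,0.01]]]'

```text
time_s: 10.75
ee_pos: [560.2, -10.9, 302.0]
tool_rot: [3.141, -0.0, -1.574]
contact_force: [0.0, 0.2, -2.3]
opening: 18.2
grip_force: 88.6
```

Run:
```python
from look import *
mT=pose('wrist',dict(ee_pos=[629.4,302.8,235.3],tool_rot=[-3.138,.002,-1.572]))
for row,y in((185,254.8),(141,252.8)):
    o,d=ray(mT,[325,row]);print('z',o+d*(y-o[1])/d[1])
st,mT,im=look('bd',dict(corner=12,block_mid=20,board=0))
pickle.dump((st['ee_pos'],st['tool_rot']),open('v3.pkl','wb'))
for n in('block_mid','board'):
  for r in ctrl.trace(n,'wrist')[:1]:
    c=max(cv2.findContours(r['mask'].astype(np.uint8),0,2)[0],key=cv2.contourArea)
    a=cv2.approxPolyDP(c,4,True)[:,0].tolist()
    print(n,round(r['p'],2),a,[np.round(onz(mT,q,28 if n[1]=='l' else 12)[:2]).tolist() for q in a])
```

```text
z [630.20577431 254.8        256.44347494]
z [630.6694585  252.8        146.00355743]
10.75 [560.2 -10.9 302. ] [ 3.141 -0.    -1.574] [ 0.   0.2 -2.3]
corner 0.9 [289. 149.] [611.6 -21.4  12. ]
block_mid 0.84 [352.  85.] [ 525.6 -105.5   20. ]
block_mid 0.86 [[323, 35], [304, 107], [384, 130], [407, 60]] [[563.0, -164.0], [588.0, -79.0], [483.0, -49.0], [459.0, -135.0]]
board 0.58 [[283, 0], [269, 166], [305, 170], [311, 148], [331, 140], [342, 147], [349, 176], [416, 187], [456, 23], [338, 0]] [[612.0, -206.0], [641.0, 2.0], [590.0, 8.0], [581.0, -23.0], [553.0, -34.0], [538.0, -24.0], [527.0, 17.0], [429.0, 34.0], [396.0, -181.0], [545.0, -206.0]]
```

View pics/wbd.png

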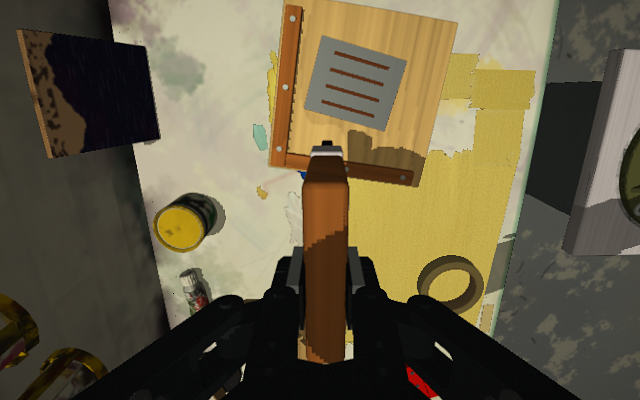

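Run:
```python
import cv2
im=cv2.imread('pics/wbd.png');cv2.imwrite('pics/crop5.png',cv2.resize(im[0:195,260:466],None,fx=3,fy=3,interpolation=2))
```

```text
(no output)
```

View pics/crop5.png

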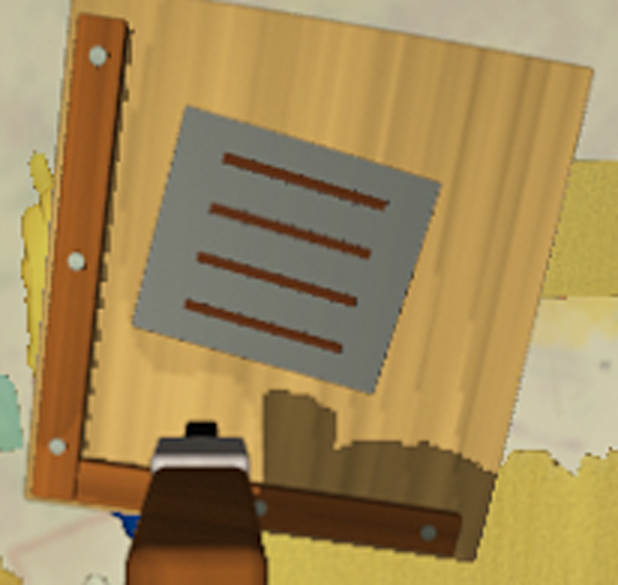

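Run:
```python
from look import *
from scipy.optimize import least_squares
p,r=pickle.load(open('v3.pkl','rb'));mT=pose('wrist',dict(ee_pos=p,tool_rot=r))
def fit(c,L,v0):
    c=np.array(c)/3+[260,0];L=np.array(L,float)
    W=np.array([onz(mT,q,l[2]) for q,l in zip(c,L)])
    f=lambda v:(R.from_euler('z',v[2]).apply(L)[:,:2]+v[:2]-W[:,:2]).ravel()
    s=least_squares(f,v0,loss='soft_l1');print(np.round(s.x,3),np.round(f(s.x).reshape(-1,2),1).tolist());return s.x
C=fit([[128,18],[592,68],[27,497],[473,560],[80,460],[78,497],[460,515]],[[0,-180,23],[-195,-195,12],[25,25,12],[-195,25,12],[0,0,12],[0,20,23],[-180,0,23]],[612,-10,-.16])
# screws check
def toC(q,z): return R.from_euler('z',-C[2]).apply(onz(mT,np.array(q)/3+[260,0],z)-[C[0],C[1],0])
for q in ([97,55],[76,261],[57,446],[260,507],[428,532]): print(np.round(toC(q,23),1))
B=fit([[187,107],[441,183],[375,393],[134,327]],[[55,-45,28],[-55,-45,28],[-55,45,28],[55,45,28]],[525,-105,-.28])
print('block in corner',R.from_euler('z',-C[2]).apply([B[0]-C[0],B[1]-C[1],0]),B[2]-C[2])
```

```text
[ 6.14885e+02 -1.89540e+01 -1.51000e-01] [[0.4, -0.2], [-1.4, -0.8], [2.6, 0.4], [-0.9, 1.7], [-0.0, -3.1], [2.7, 1.5], [-1.3, -0.3]]
[  10.2 -164.7   23. ]
[  9.7 -84.3  23. ]
[ 9.5 -3.9 23. ]
[-86.2  10.5  23. ]
[-165.8   10.6   23. ]
[ 5.22949e+02 -1.05355e+02 -2.64000e-01] [[0.4, -0.3], [-0.7, -0.3], [-0.2, 0.5], [0.5, 0.1]]
block in corner [-77.89054405 -99.24960088   0.        ] -0.11307944060327871
```

Emit:
move_arm --increments '[[[-0.04,-0.03,0,-3,0.01],[-0.08,-0.06,0,-6,0.01],[-0.1135,-0.0845,-0.02,-8.6,0.01],[-0.1135,-0.0845,-0.07,-8.6,0.01],[-0.1135,-0.0845,-0.12,-8.6,0.01],[-0.1135,-0.0845,-0.16,-8.6,0.01],[-0.1135,-0.0845,-0.185,-8.6,0.01],[-0.1135,-0.0845,-0.193,-8.6,0.01]]]'

```text
time_s: 12.05
ee_pos: [446.3, -93.6, 107.7]
tool_rot: [3.139, -0.001, -1.721]
contact_force: [0.2, 0.2, -2.2]
opening: 18.4
grip_force: 88.7
```

Emit:
move_arm --increments '[[[0.004,-0.0006,0,0,0.01],[0.009,-0.0014,0,0,0.01],[0.014,-0.0021,0,0,0.01],[0.019,-0.0029,0,0,0.01],[0.024,-0.0036,0,0,0.01],[0.029,-0.0044,0,0,0.01],[0.033,-0.005,0,0,0.01],[0.036,-0.0055,0,0,0.01]]]'

```text
time_s: 13.05
ee_pos: [483.2, -99.4, 109.2]
tool_rot: [3.141, 0.0, -1.722]
contact_force: [-1.9, -0.6, -1.9]
opening: 18.1
grip_force: 88.9
```

```bash
cat > blk.py <<'E'
from look import *
def blk(tag,cams=('wrist','top')):
    C=np.array([614.9,-19,-.151])
    for c in cams:
        st=ctrl.observe();mT=pose(c,st);im=ctrl.grab_frame(c);cv2.imwrite(f'pics/{tag}{c}.png',im[:,:,::-1])
        for r in ctrl.trace('block_mid',c)[:1]:
            k=max(cv2.findContours(r['mask'].astype(np.uint8),0,2)[0],key=cv2.contourArea)[:,0]
            W=np.array([onz(mT,q,28)[:2] for q in k]);L=R.from_euler('z',-C[2]).apply(np.c_[W-C[:2],0*W[:,0]])[:,:2]
            b=cv2.minAreaRect(L.astype(np.float32));print(c,round(r['p'],2),'corner-frame rect',np.round(b[0],1),np.round(b[1],1),round(b[2],1))
            q=cv2.approxPolyDP(L.astype(np.float32)[:,None],5,True)[:,0];print(np.round(q).tolist())
    t=st['ee_pos'];print(st['time_s'],'tcp in corner',np.round(R.from_euler('z',-C[2]).apply([t[0]-C[0],t[1]-C[1],t[2]]),1),np.round(st['contact_force'],1),np.round(st['wrist_torque'],2))
if __name__=='__main__':
    import sys;blk(sys.argv[1])
E
python3 blk.py b1
```

```text
wrist 0.73 corner-frame rect [-54.8 -96.3] [ 92.9 102.3] 89.8
[[-5.0, -140.0], [-5.0, -52.0], [-77.0, -51.0], [-99.0, -69.0], [-105.0, -143.0]]
13.15 tcp in corner [-117.9  -99.3  109.2] [-0.3 -0.1 -1.6] [-0.06  0.2   0.04]
```

Emit:
move_arm --increments '[[[0.001,-0.0002,0,0,0.01],[0.002,-0.0003,0,0,0.01],[0.003,-0.0005,0,0,0.01],[0.004,-0.0006,0,0,0.01],[0.0045,-0.0007,0,0,0.01],[0.005,-0.0008,0,0,0.01],[0.005,-0.0008,0,0,0.01],[0.005,-0.0008,0,0,0.01]]]'

```text
time_s: 14.25
ee_pos: [487.8, -100.2, 109.2]
tool_rot: [3.141, -0.0, -1.722]
contact_force: [-4.6, 0.6, 0.2]
opening: 17.7
grip_force: 89.2
```

Emit:
move_arm --increments '[[[0.0005,-0.0001,0,0,0.01],[0.001,-0.0002,0,0,0.01],[0.001,-0.0002,0,0,0.01],[0.001,-0.0002,0,0,0.01],[0.001,-0.0002,0,0,0.01],[0.001,-0.0002,0,0,0.01],[0.001,-0.0002,0,0,0.01],[0.001,-0.0002,0,0,0.01]]]'

```text
time_s: 15.25
ee_pos: [488.3, -100.4, 109.1]
tool_rot: [3.14, -0.0, -1.722]
contact_force: [-6.5, 2.2, 1.6]
opening: 18.0
grip_force: 89.5
```

Emit:
move_arm --increments '[[[-0.006,0.001,0,0,0.01],[-0.014,0.002,0.01,0,0.01],[-0.014,0.002,0.05,10,0.01],[-0.005,-0.015,0.06,20,0.01],[0.005,-0.03,0.06,30,0.01],[0.015,-0.045,0.06,40,0.01],[0.025,-0.06,0.06,50,0.01],[0.04,-0.0725,0.06,60,0.01]]]'

```text
time_s: 16.25
ee_pos: [529.6, -173.5, 170.6]
tool_rot: [-3.14, -0.002, -0.669]
contact_force: [1.2, 0.7, -1.3]
opening: 18.3
grip_force: 88.9
```

Emit:
move_arm --increments '[[[0,0,0,10,0.01],[0,0,0,20,0.01],[0,0,0,30,0.01],[0,0,-0.015,30,0.01],[0,0,-0.035,30,0.01],[0,0,-0.05,30,0.01],[0,0,-0.06,30,0.01],[0,0,-0.06,30,0.01]]]'

```text
time_s: 17.25
ee_pos: [528.5, -172.9, 108.1]
tool_rot: [3.141, 0.002, -0.152]
contact_force: [-0.3, -0.2, -1.3]
opening: 18.3
grip_force: 88.9
```

```bash
python3 blk.py b2
```

```text
wrist 0.74 corner-frame rect [-54.5 -96.8] [110.2  92.2] 0.2
[[-1.0, -52.0], [-109.0, -54.0], [-110.0, -124.0], [-102.0, -138.0], [-2.0, -143.0]]
17.35 tcp in corner [ -61.4 -165.2  109.8] [ 0.4 -0.6 -2.6] [ 0.01 -0.04 -0.02]
```

Emit:
move_arm --increments '[[[0.001,0.007,0,0,0.01],[0.0023,0.015,0,0,0.01],[0.0035,0.023,0,0,0.01],[0.0047,0.031,0,0,0.01],[0.006,0.0395,0,0,0.01],[0.0073,0.048,0,0,0.01],[0.0086,0.057,0,0,0.01],[0.0096,0.063,0,0,0.01]]]'

```text
time_s: 18.45
ee_pos: [538.7, -109.4, 109.4]
tool_rot: [3.141, -0.0, -0.151]
contact_force: [-0.6, -2.6, -0.8]
opening: 18.2
grip_force: 89.1
```

Emit:
move_arm --increments '[[[0.0002,0.001,0,0,0.01],[0.0003,0.002,0,0,0.01],[0.0005,0.003,0,0,0.01],[0.0006,0.004,0,0,0.01],[0.0008,0.005,0,0,0.01],[0.0009,0.006,0,0,0.01],[0.0009,0.006,0,0,0.01],[0.0009,0.006,0,0,0.01]]]'

```text
time_s: 19.45
ee_pos: [539.5, -103.8, 109.2]
tool_rot: [-3.141, -0.0, -0.151]
contact_force: [0.3, -2.3, -1.0]
opening: 18.2
grip_force: 89.1
```

```bash
python3 blk.py b3
```

```text
wrist 0.83 corner-frame rect [-55.1 -48. ] [ 91.  111.2] 89.7
[[-1.0, -4.0], [-109.0, -4.0], [-110.0, -52.0], [-92.0, -77.0], [-44.0, -78.0], [-1.0, -93.0]]
top 0.65 corner-frame rect [-86.6 -63.8] [53.8 52.8] 7.8
[[-57.0, -83.0], [-66.0, -52.0], [-83.0, -37.0], [-113.0, -48.0], [-107.0, -86.0]]
19.55 tcp in corner [-61.7 -95.2 109.2] [-0.8 -0.8 -0.2] [-0.69  0.09 -0.  ]
```

About 1–4 mm remains, so I'll push on until the force rises.

Emit:
move_arm --increments '[[[0.0001,0.0005,0,0,0.01],[0.0002,0.001,0,0,0.01],[0.0002,0.0015,0,0,0.01],[0.0003,0.002,0,0,0.01],[0.0004,0.0025,0,0,0.01],[0.0004,0.003,0,0,0.01],[0.0005,0.003,0,0,0.01],[0.0005,0.003,0,0,0.01]]]'

```text
time_s: 20.65
ee_pos: [540.0, -100.8, 109.2]
tool_rot: [-3.142, 0.0, -0.151]
contact_force: [-0.8, -1.1, -1.7]
opening: 18.1
grip_force: 89.0
```

Emit:
move_arm --increments '[[[0.0001,0.0005,0,0,0.01],[0.0002,0.001,0,0,0.01],[0.0002,0.0015,0,0,0.01],[0.0003,0.002,0,0,0.01],[0.0003,0.0022,0,0,0.01],[0.0003,0.0022,0,0,0.01],[0.0003,0.0022,0,0,0.01],[0.0003,0.0022,0,0,0.01]]]'

```text
time_s: 21.65
ee_pos: [540.2, -99.5, 109.3]
tool_rot: [3.14, 0.0, -0.151]
contact_force: [-0.5, -4.8, -2.8]
opening: 17.8
grip_force: 88.9
```

Emit:
move_arm --increments '[[[0.0001,0.0005,0,0,0.01],[0.0001,0.001,0,0,0.01],[0.0001,0.001,0,0,0.01],[0.0001,0.001,0,0,0.01],[0.0001,0.001,0,0,0.01],[0.0001,0.001,0,0,0.01],[0.0001,0.001,0,0,0.01],[0.0001,0.001,0,0,0.01]]]'

```text
time_s: 22.65
ee_pos: [540.2, -99.1, 109.4]
tool_rot: [3.139, 0.0, -0.152]
contact_force: [-0.3, -7.3, -3.9]
opening: 18.0
grip_force: 89.1
```

Emit:
move_arm --increments '[[[-0.001,-0.006,0,0,0.01],[-0.002,-0.014,0.01,0,0.01],[-0.002,-0.014,0.05,-10,0.01],[-0.012,0,0.06,-20,0.01],[-0.025,0.01,0.06,-30,0.01],[-0.035,0.02,0.06,-40,0.01],[-0.045,0.03,0.06,-50,0.01],[-0.0575,0.041,0.06,-60,0.01]]]'

```text
time_s: 23.65
ee_pos: [482.9, -56.3, 170.2]
tool_rot: [-3.14, 0.0, -1.204]
contact_force: [-0.0, 0.1, -1.7]
opening: 18.1
grip_force: 89.0
```

Emit:
move_arm --increments '[[[0,0,0,-10,0.01],[0,0,0,-20,0.01],[0,0,0,-30,0.01],[0,0,-0.015,-30,0.01],[0,0,-0.035,-30,0.01],[0,0,-0.05,-30,0.01],[0,0,-0.06,-30,0.01],[0,0,-0.06,-30,0.01]]]'

```text
time_s: 24.65
ee_pos: [482.4, -56.9, 108.2]
tool_rot: [3.14, -0.001, -1.721]
contact_force: [0.7, -0.3, -1.4]
opening: 18.1
grip_force: 89.0
```

```bash
python3 blk.py b4
```

```text
wrist 0.95 corner-frame rect [-55.6 -45.6] [111.3  94.2] 0.2
[[-110.0, -91.0], [-1.0, -89.0], [-2.0, 0.0], [-81.0, -1.0], [-107.0, -28.0]]
top 0.58 corner-frame rect [-13.2 -28.8] [25.3 67.9] 9.6
[[-31.0, 3.0], [-2.0, -61.0], [-6.0, 3.0]]
24.75 tcp in corner [-124.5  -57.2  109.7] [-0.   0.  -1.2] [-0.03 -0.03 -0.03]
```

Emit:
move_arm --increments '[[[0.002,-0.0003,0,0,0.01],[0.004,-0.0006,0,0,0.01],[0.006,-0.0009,0,0,0.01],[0.008,-0.0012,0,0,0.01],[0.009,-0.0014,0,0,0.01],[0.01,-0.0015,0,0,0.01],[0.011,-0.0017,0,0,0.01],[0.011,-0.0017,0,0,0.01]]]'

```text
time_s: 25.85
ee_pos: [493.8, -58.4, 109.2]
tool_rot: [3.141, -0.0, -1.722]
contact_force: [-0.8, 1.3, -2.6]
opening: 18.5
grip_force: 89.1
```

Emit:
move_arm --increments '[[[0.0005,-0.0001,0,0,0.01],[0.001,-0.0001,0,0,0.01],[0.0015,-0.0002,0,0,0.01],[0.002,-0.0003,0,0,0.01],[0.002,-0.0003,0,0,0.01],[0.002,-0.0003,0,0,0.01],[0.002,-0.0003,0,0,0.01],[0.002,-0.0003,0,0,0.01]]]'

```text
time_s: 26.85
ee_pos: [494.7, -58.7, 109.0]
tool_rot: [3.138, -0.001, -1.722]
contact_force: [-7.0, 1.6, 2.1]
opening: 18.5
grip_force: 89.7
```

The block is square and touching both fences. Now I return the squeegee.

Emit:
move_arm --increments '[[[-0.006,0.001,0,0,0.01],[-0.015,0.002,0.01,0,0.01],[-0.015,0.002,0.06,0,0.01],[-0.015,0.002,0.12,2,0.01],[0,0.04,0.14,4,0.01],[0.02,0.09,0.14,6,0.01],[0.04,0.14,0.14,8,0.01],[0.06,0.19,0.14,8.6,0.01]]]'

```text
time_s: 27.85
ee_pos: [556.3, 132.9, 250.7]
tool_rot: [-3.139, 0.001, -1.571]
contact_force: [1.0, -0.5, -1.6]
opening: 18.3
grip_force: 89.2
```

Emit:
move_arm --increments '[[[0.02,0.05,0,0,0.01],[0.04,0.1,0,0,0.01],[0.06,0.14,0,0,0.01],[0.0725,0.171,0,0,0.01],[0.0725,0.171,0,0,0.01],[0.0725,0.171,-0.02,0,0.01],[0.0725,0.171,-0.04,0,0.01],[0.0725,0.171,-0.04,0,0.01]]]'

```text
time_s: 28.85
ee_pos: [627.6, 301.4, 208.3]
tool_rot: [3.14, -0.001, -1.572]
contact_force: [0.2, 0.5, -2.1]
opening: 17.6
grip_force: 89.1
```

Run:
```python
from look import *
st,mT,im=look('ret',dict(rest=0,rest_home=104))
for n in ('rest','squeegee'):
  for r in ctrl.trace(n,'wrist')[:2]:
    c=max(cv2.findContours(r['mask'].astype(np.uint8),0,2)[0],key=cv2.contourArea)
    print(n,round(r['p'],2),cv2.approxPolyDP(c,4,True)[:,0].tolist())
a=cv2.imread('pics/wup.png').astype(int);b=im[:,:,::-1].astype(int)
```

```text
28.85 [627.6 301.4 208.3] [ 3.140e+00 -1.000e-03 -1.572e+00] [ 0.2  0.5 -2.1]
rest_home 0.78 [368. 199.] [592.1 301.7 104. ]
rest 0.56 [[259, 111], [266, 230], [299, 230], [302, 241], [301, 187], [310, 152], [331, 140], [343, 148], [350, 185], [349, 243], [358, 253], [363, 249], [383, 256], [391, 135], [378, 131], [379, 110]]
squeegee 0.96 [[536, 216], [495, 225], [444, 247], [466, 311], [517, 297], [547, 282]]
squeegee 0.87 [[323, 141], [311, 150], [301, 186], [305, 354], [311, 361], [334, 362], [344, 358], [350, 192], [341, 147]]
```

Emit:
move_arm --increments '[[[0.001,0,-0.015,0,0.01],[0.001,0,-0.03,0,0.01],[0.001,0,-0.042,0,0.01],[0.001,0,-0.049,0,0.01],[0.001,0,-0.053,0,0.01],[0.001,0,-0.053,0,0.01],[0.001,0,-0.054,0,0.01],[0.001,0,-0.054,0,0.01]]]'

```text
time_s: 30.1
ee_pos: [629.6, 302.4, 155.9]
tool_rot: [-3.141, 0.0, -1.572]
contact_force: [-0.2, 0.1, -0.6]
opening: 18.4
grip_force: 89.4
```

Emit:
move_arm --increments '[[[0,0,-0.001,0,0.022],[0,0,-0.002,0,0.024],[-0.004,0,-0.002,0,0.025],[-0.008,0,-0.003,0,0.026],[-0.013,0,-0.003,0,0.028],[-0.018,0,-0.004,0,0.029],[-0.023,0,-0.006,0,0.031],[-0.028,0,-0.008,0,0.032]]]' --squeeze 20

```text
time_s: 31.1
ee_pos: [601.0, 302.3, 147.1]
tool_rot: [3.141, -0.0, -1.572]
contact_force: [-0.7, -0.2, -0.2]
opening: 31.7
grip_force: 0.1
```

Run:
```python
from look import *
st,mT,im=look('arc',{})
cv2.imwrite('pics/crop6.png',im[100:400,120:520,::-1])
for r in ctrl.trace('squeegee','wrist')[:2]:
    c=max(cv2.findContours(r['mask'].astype(np.uint8),0,2)[0],key=cv2.contourArea)
    print(round(r['p'],2),cv2.approxPolyDP(c,4,True)[:,0].tolist())
```

```text
31.1 [601.  302.3 147.1] [ 3.141 -0.    -1.572] [-0.7 -0.2 -0.2]
0.69 [[550, 238], [512, 244], [442, 271], [446, 295], [499, 335], [541, 324], [562, 312]]
0.58 [[296, 141], [287, 150], [295, 283], [317, 355], [327, 363], [355, 354], [360, 185], [321, 151]]
```

View pics/crop6.png

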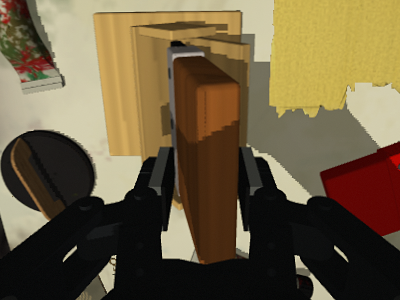

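It is leaning about 18° against the near finger at crop px (240,150), with its edge in the rest. I'll continue the arc, opening as I go.

Emit:
move_arm --increments '[[[-0.004,0,-0.002,0,0.033],[-0.009,0,-0.004,0,0.035],[-0.014,0,-0.007,0,0.037],[-0.019,0,-0.01,0,0.04],[-0.024,0,-0.013,0,0.043],[-0.029,0,-0.016,0,0.046],[-0.034,0,-0.019,0,0.049],[-0.036,0,-0.02,0,0.052]]]'

```text
time_s: 32.2
ee_pos: [565.1, 302.3, 127.1]
tool_rot: [3.141, -0.0, -1.572]
contact_force: [-0.7, 0.4, 0.4]
opening: 51.8
grip_force: 0.0
```

Emit:
move_arm --increments '[[[0,0,0,0,0.058],[0,0,0,0,0.065],[0,0,0,0,0.075],[0,0,0,0,0.0854],[0,0,0.03,0,0.0854],[0,0,0.07,0,0.0854],[0,0,0.1,0,0.0854],[-0.02,0,0.124,0,0.0854]]]'

```text
time_s: 33.2
ee_pos: [545.9, 302.1, 252.2]
tool_rot: [-3.141, 0.0, -1.573]
contact_force: [-1.2, 0.7, 0.5]
opening: 85.5
grip_force: 0.0
```

Emit:
move_arm --increments '[[[0,0,0,0,0.0854],[0,0,0,0,0.0854],[0,0,0,0,0.0854],[0,0,0,0,0.0854],[0,0,0,0,0.0854],[0,0,0,0,0.0854],[0,0,0,0,0.0854],[0,0,0,0,0.0854]]]'

```text
time_s: 34.2
ee_pos: [545.4, 302.3, 251.3]
tool_rot: [3.142, -0.0, -1.572]
contact_force: [0.3, -0.5, -0.3]
opening: 85.4
grip_force: 0.0
```

Run:
```python
from look import *
st,mT,im=look('rest3',dict(squeegee_mid=104,squeegee=60,rest_home=104))
p,r=pickle.load(open('v2.pkl','rb'));print(np.round(p,1))
for q in ctrl.trace('squeegee','wrist')[:2]:
    c=max(cv2.findContours(q['mask'].astype(np.uint8),0,2)[0],key=cv2.contourArea)
    print(round(q['p'],2),cv2.approxPolyDP(c,4,True)[:,0].tolist())
a=cv2.imread('pics/wrest2.png')[100:270,190:330];f=cv2.cvtColor(im,cv2.COLOR_RGB2BGR)
A=cv2.cvtColor(a,6);F=cv2.cvtColor(f,6)
for nm,(y0,y1,x0,x1) in dict(handle=(125,260,255,330),base=(100,220,190,240)).items():
    t=cv2.imread('pics/wrest2.png',0)[y0:y1,x0:x1]
    m=cv2.matchTemplate(F,t,5);_,v,_,l=cv2.minMaxLoc(m);print(nm,round(v,3),l[0]-x0,l[1]-y0)
```

```text
34.2 [545.4 302.3 251.3] [ 3.142 -0.    -1.572] [ 0.3 -0.5 -0.3]
squeegee_mid 0.91 [276. 183.] [593.7 300.6 104. ]
squeegee_mid 0.76 [425. 248.] [442.2 371.4 104. ]
squeegee 0.86 [464. 236.] [381.4 378.9  60. ]
squeegee 0.66 [248. 172.] [631.8 300.7  60. ]
[546.  303.6 251.3]
0.88 [[242, 128], [250, 215], [306, 250], [318, 246], [319, 141]]
handle 0.985 -1 1
base 0.981 0 1
```

Emit:
move_arm --increments '[[[0,-0.03,0.03,0,0.0854],[0,-0.08,0.05,0,0.0854],[0,-0.13,0.05,0,0.0854],[0,-0.18,0.05,-2,0.0854],[0,-0.23,0.05,-4,0.0854],[0,-0.28,0.05,-8.6,0.0854],[0,-0.31,0.05,-8.6,0.0854],[0,-0.31,0.05,-8.6,0.0854]]]'

```text
time_s: 35.45
ee_pos: [545.3, -9.5, 301.6]
tool_rot: [-3.141, 0.0, -1.725]
contact_force: [0.2, 0.3, -0.3]
opening: 85.4
grip_force: 0.0
```

Emit:
move_arm --increments '[[[0,0,0,0,0.0854],[0,0,0,0,0.0854],[0,0,0,0,0.0854],[0,0,0,0,0.0854],[0,0,0,0,0.0854],[0,0,0,0,0.0854],[0,0,0,0,0.0854],[0,0,0,0,0.0854]]]'

```text
time_s: 36.45
ee_pos: [545.4, -7.8, 301.3]
tool_rot: [3.141, -0.0, -1.722]
contact_force: [0.1, -0.1, -0.1]
opening: 85.4
grip_force: 0.0
```

Run:
```python
from blk import *
blk('fin',('wrist',))
im=cv2.imread('pics/finwrist.png');st=ctrl.observe();mT=pose('wrist',st)
# profiles across block->far fence and block->left fence, corner frame, at z=23
C=[614.9,-19,-.151]
def col(x,y,z=25):
    P=R.from_euler('z',C[2]).apply([x,y,0])+[C[0],C[1],z];u=proj(mT,P)[0];return cv2.getRectSubPix(im,(1,1),tuple(map(float,u)))[0,0].tolist()
for y in (-80,-20):
    print('far',y,[(x,col(x,y)) for x in range(-8,9,2)])
for x in (-100,-20):
    print('left',x,[(y,col(x,y)) for y in range(-8,11,2)])
```

```text
wrist 0.55 corner-frame rect [-55.1 -44.9] [ 88.7 110.1] 89.9
[[-1.0, -88.0], [-3.0, -1.0], [-108.0, -0.0], [-108.0, -89.0]]
36.45 tcp in corner [-70.4   0.7 301.3] [ 0.1 -0.1 -0.1] [-0.01  0.   -0.04]
far -80 [(-8, [100, 110, 109]), (-6, [100, 110, 109]), (-4, [101, 111, 110]), (-2, [102, 111, 110]), (0, [64, 77, 86]), (2, [28, 75, 134]), (4, [28, 75, 132]), (6, [26, 71, 126]), (8, [29, 74, 129])]
far -20 [(-8, [98, 107, 106]), (-6, [99, 108, 108]), (-4, [99, 108, 106]), (-2, [99, 108, 106]), (0, [83, 100, 114]), (2, [24, 70, 126]), (4, [25, 67, 118]), (6, [26, 68, 120]), (8, [26, 71, 125])]
left -100 [(-8, [92, 100, 99]), (-6, [94, 102, 100]), (-4, [75, 82, 80]), (-2, [45, 49, 47]), (0, [37, 45, 51]), (2, [14, 34, 60]), (4, [14, 36, 63]), (6, [12, 34, 59]), (8, [12, 33, 60]), (10, [13, 34, 62])]
left -20 [(-8, [95, 106, 104]), (-6, [96, 106, 104]), (-4, [96, 106, 105]), (-2, [97, 107, 104]), (0, [77, 90, 96]), (2, [31, 74, 129]), (4, [30, 81, 143]), (6, [31, 77, 137]), (8, [30, 75, 133]), (10, [27, 71, 126])]
```

The grey top meets the fence wood directly on both sides, with no bare board between, and the block sits at (-55.1, -44.9) and square. I'm handing the job in.

```bash
python3 -c "
from plant import ctrl
print(ctrl.finish_job())"
```

```text
the job is handed in; nothing more can be done
None
```

The block sits square in the corner against both fences, the squeegee is back in its rest as found, and the job was handed in at about 36.5 s of the 64 s allowed.

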